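# Find the hidden release of the blade box

### The job

The plain metal box on the worktop keeps the dough blades, and its front tray opens only by a safety catch hidden in a notch somewhere along the low ledge behind the box. Lightly run a fingertip along that ledge to find the notch, then press the catch inside it all the way down, so that the tray is driven out at the front, and take your hand away. Do not touch the tray, and leave the butter, the steel cutter ring and the small jar where they stand.

Things in the scene. Friction and masses are not known exactly. Their poses are not given: they have to be found in the camera images.
- blade_box: Fixed plain metal box, 286 mm wide (its y), lid top 102 mm above the worktop. Origin: at worktop level, under the middle; the tray front faces its own -x. The lid spans x = -94 to +58 mm. Behind it, x = +58 to +90 mm, runs the low rigid ledge (top 60 mm above the worktop), open between y = -66 and +66 mm; beyond that stand raised end housings 66 mm high.
- ledge_mid (a point): Middle of the ledge top (box frame x = +73, y = 0, z = 60 mm); axes as the box's, y along the ledge. One notch, 38 mm wide in y, open above and to the rear, cuts the whole ledge; its centre is anywhere from y = -35 to +35 mm, different each time and not reported. Its floor is the catch bar (31 mm in x, centred at x = +73 mm in the box frame), top 8 mm below the ledge.
- catch (a joint): How far the catch bar in the notch is pressed down, m: 0 at rest, 0.010 at its stop. It needs about 3 to 5 N, has no return spring and stays where it is left.
- tray: The shut front tray of the box (front 268 mm wide, 74 mm high), which slides toward the box's -x. Origin coincides with the box's origin while shut; it is driven out by a linkage 3 mm for each 1 mm of catch travel, 30 mm in all.
- butter: Wrapped butter stick, 33 x 120 x 32 mm, loose, lying behind the box. Origin at the centre of its underside.
- cutter_ring_2: Fluted steel pastry cutter ring, 55 mm across, 30 mm high, loose, behind the box. Origin at the centre of its underside.
- small_jar: Small glass jar with a red cap, 40 mm across, 68 mm high, loose, behind the box. Origin at the centre of its underside.

How it is judged:
By the outcome, as a careful person would: the job done as asked, in the order asked, and still so for the second after the job is handed in, with the robot touching nothing.
It also fails if it takes over 51 s, if anything falls off the work surface, if the arm or the gripper's body presses on something with over 40 N, if the wrist force passes 120 N, or if a joint passes its speed limit or range.

### The arm

A 7-joint arm with a two-finger parallel gripper is mounted at the origin on a cart in front of the work surface, level with it; the furniture and walls round the work are solid. World frame = base frame: x ahead of the robot, y to its left, z up, the work surface at z = 0. Lengths are in m, angles in rad, forces in N, time in s.
With the tool pointing down it reaches from about 0.425 to 0.925 m from the base axis. Payload 6.8 kg.
Tool frame: the origin (TCP) lies on the mounting face of the last link; the fingertips stand 173 mm ahead of it and the grasp point (between the pads) lies 155 mm ahead of it; z points along the fingers, y is the line along which they close (so a half turn about z gives the same grasp; the last joint's range is limited). The gripper opens to 85 mm and grips with 20 to 120 N. Pads are 22 mm wide; open, the fingers measure 114 mm over their backs; the gripper's body (76 mm by 85 mm) begins 54 mm behind the grasp point. The pads swing forward as they close: fully open they stand 13 mm farther back than shut.
Start: joints at [1.234, 0.477, 0.022, 1.555, -0.011, 1.109, -0.083], TCP at [0.153, -0.657, 0.405] pointing down, gripper open.
Joint ranges: [-2.96, 2.96], [-0.34, 2.1], [-1.41, 1.46], [0.24, 2.44], [-1.37, 4.51], [0.17, 1.92], [-2.96, 2.96]. Speed limits (rad/s): [2.39, 2.39, 3.14, 3.14, 3.14, 3.14, 3.14].

### API

Orientations are given as a unit quaternion [w, x, y, z].
In Python, from station import bot gives the robot as it stands. The module is installed in compiled form; this text tells all that it offers.
- The arm moves only by the shell command python3 -m pendant 'ROWS' [FORCE]. ROWS is JSON, a list of rows, each a list of 5 numbers: the finger opening in m, from 0 to 0.0854, then the shift along the tool's x, y, z in m, then the turn about the tool's z in degrees. In form: [[jaw, x, y, z, yaw], ...]. A call has 1 to 12 rows; each row shifts and turns the commanded pose from where the row before left it, along the tool's axes as they then stand; what a row does not reach is not made up. A row lasts 1/12 s, in which the tool goes at most 41.7 mm and 7.16 degrees, less where a joint would pass 70% of its speed; a pose out of reach is approached as far as the arm can. A call with a gripper value outside its range is refused whole. The fingers move at their own pace and stop on an object; FORCE is the grip in N (left out, the last holds). Time passes only in rows, so rows that do not move let the fingers close. It gives the time, the measured TCP pose, the force, the opening and the grip force at its end, in the units of the state.
- bot.get_obs(): the state, without advancing time (a new reading comes with each control period).
- bot.read_camera(name): name is "side" or "top"; returns (picture, depth): 384x512x3 uint8, blue, green, red; 384x512 float32, m along the optical axis (not along the pixel's ray), 0 where there is no reading.
- bot.camera_model(name): a dict with "intrinsics" (3x3 intrinsics, pixels), "R" (3x3) and "t" (3): a world point X has camera coordinates R X + t. Camera axes: x right, y down, z forward; pixel columns grow to the right and rows downward; lengths in m; the calibration is good to about 2 mm. A picture is of the moment at which its call begins. camera_model takes no time and is no camera call.
- bot.hand_in(): hands the job in; it is judged then, once.
Trained networks look in the newest picture that a camera, given by its name, has taken for a name from the list of things; names that differ only in an ending like _2 or _b are one class to them, and where a whole thing is asked for, a point or a joint stands for the part that bears it (a point fixed in the world has none). Each returns a list of dicts, best first, with "score" (0 to 1); they miss things now and then, are a little off and sometimes report something else, mostly with a low value. They report only what shows in the picture. A call takes as long as a camera call.
- bot.boxes_of(name, camera): "at" ([column, row] in pixels, amid what is visible of it).
- bot.trace(name, camera): "mask" (384x512 bool, what is visible of it) and "at" ([column, row] in pixels, amid what is visible of it).
- bot.pinpoint(name, camera): "at" ([column, row] in pixels: a listed point, or the origin of a listed thing).
The state is a dict: "t": time; "q": joint angles; "joint_vel": joint speeds; "joint_torque": joint torques, N m; "eef_pos": TCP position; "tool_rot": TCP orientation; "contact_force": force on the tool from outside, world axes, zero at the start; "torque": the same for the moment, N m; "gripper_width": opening from 0.0 (shut) to 1.0 (fully open); "grasp_force": force on a finger pad.
Only numpy, scipy, OpenCV 4.12 (cv2) and the standard library are available. Lean on these libraries where they do the work, as an engineer would, in place of code of your own. Each camera call takes 0.05 s, during which the arm holds its last target. There are 200 camera calls.

## Working session

There is one attempt and no reset: what is moved stays moved. The work goes in short steps, Python scripts to look and compute and a shell command to move; the robot and the scene stay as the last step left them, time stands still between calls to the robot, and variables do not carry over. Pictures are saved under pics/ and viewed, at most 10 in all, crops included, and the job is handed in when it is done.

```bash
mkdir -p pics; cat > h.py <<'E'
from station import bot
import numpy as np, cv2
def ray(cam,uv,z):
    m=bot.camera_model(cam);K=np.array(m["intrinsics"]);R=np.array(m["R"]);t=np.array(m["t"])
    d=R.T@np.linalg.inv(K)@np.array([uv[0],uv[1],1.]);c=-R.T@t
    return c+d*(z-c[2])/d[2]
def cloud(cam,dep):
    m=bot.camera_model(cam);K=np.array(m["intrinsics"]);R=np.array(m["R"]);t=np.array(m["t"])
    v,u=np.indices(dep.shape);p=np.stack([u,v,np.ones_like(u)],-1)@np.linalg.inv(K).T*dep[...,None]
    return (p-t)@R
E
python3 - <<'E'
from h import *
o=bot.get_obs();print(o["t"],o["eef_pos"],o["tool_rot"],o["gripper_width"])
ims=[]
for c in("top","side"):
    im,d=bot.read_camera(c);cv2.imwrite(f"pics/{c}0.png",im);np.save(c+"0.npy",d)
    m=bot.camera_model(c);print(c,-np.array(m["R"]).T@m["t"])
    for n,z in(("ledge_mid",.06),("blade_box",0),("butter",0),("cutter_ring_2",0),("small_jar",0)):
        for r in bot.pinpoint(n,c)[:2]: print(n,r["score"],r["at"],ray(c,r["at"],z).round(4))
E
```

```text
0.0 [ 0.15302737 -0.65713515  0.4037201 ] [-9.12442688e-04  9.93464409e-01  1.14138565e-01 -1.50676128e-04] 1.0016233947348112
top [ 0.42279448 -0.07950013  0.92784768]
ledge_mid 0.73 [261.1, 240.8] [ 0.5391 -0.1076  0.06  ]
blade_box 0.6 [272.3, 284.4] [ 0.4591 -0.1158  0.    ]
butter 0.76 [206.7, 203.9] [ 0.6408 -0.014   0.    ]
cutter_ring_2 0.55 [264.4, 187.2] [ 0.6545 -0.1359  0.    ]
small_jar 0.79 [307.5, 182.0] [ 0.6497 -0.225   0.    ]
side [0.23425737 0.52164909 0.62803272]
ledge_mid 0.77 [294.6, 210.4] [ 0.5376 -0.1131  0.06  ]
blade_box 0.93 [326.7, 250.2] [ 0.4574 -0.1021  0.    ]
butter 0.65 [222.3, 242.2] [ 0.6473 -0.0139  0.    ]
cutter_ring_2 0.76 [246.7, 205.6] [ 0.669 -0.14   0.   ]
cutter_ring_2 0.62 [271.8, 190.7] [ 0.6489 -0.2173  0.    ]
small_jar 0.62 [326.4, 247.9] [ 0.4606 -0.1077  0.    ]
small_jar 0.57 [268.5, 188.1] [ 0.6606 -0.2222  0.    ]
```

View pics/top0.png

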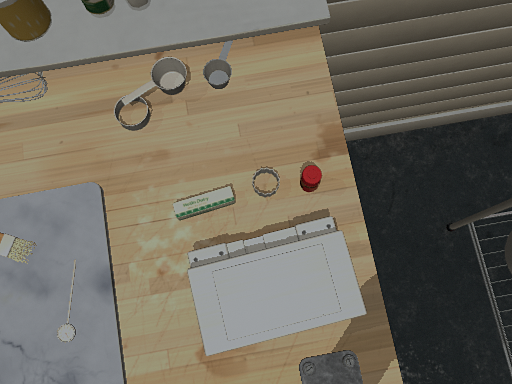

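View pics/side0.png

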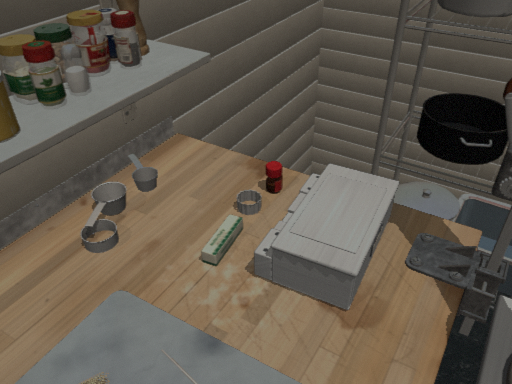

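The top view shows the box tilted a little, with its ledge running from (190,258) to (335,227). The butter is at (205,203), the ring at (265,182) and the jar at (311,178), all behind it. I'll fit the lid from depth and enlarge the ledge.

```bash
python3 - <<'E'
from h import *
d=np.load("top0.npy");P=cloud("top",d);im=cv2.imread("pics/top0.png")
roi=np.zeros(d.shape,bool);roi[210:360,180:375]=1
m=roi&(abs(P[...,2]-.102)<.006)
r=cv2.minAreaRect((P[m][:,:2]*1000).astype(np.float32));print(m.sum(),r,np.median(P[m][:,2]))
b=cv2.boxPoints(r)/1000;print(b)
# yaw: long side is box y
e=[b[1]-b[0],b[2]-b[1]];L=max(e,key=np.linalg.norm);L=L/np.linalg.norm(L)
if L[1]<0:L=-L
X=np.array([L[1],-L[0]]);c=np.array(r[0])/1000
print("yaw",np.degrees(np.arctan2(X[1],X[0])))
org=c+X*.018;print("org",org,"ledge_mid",org+X*.073)
Q=P[...,:2]-org;bx=Q@X;by=Q@L
for x in (.063,.068,.073,.078,.083,.087):
  s=roi&(abs(bx-x)<.003)
  print(x,[ (round(y*1000),round(float(np.median(P[s&(abs(by-y)<.004)][:,2]))*1000) if 0 else (round(float(np.median(P[s&(abs(by-y)<.004)][:,2]))*1000,1) if (s&(abs(by-y)<.004)).any() else None)) for y in np.arange(-.07,.071,.01)])
# objects
for lo,hi,nm in(((165,180),(240,222),"butter"),((248,163),(284,200),"ring"),((294,160),(328,196),"jar")):
  s=np.zeros(d.shape,bool);s[lo[1]:hi[1],lo[0]:hi[0]]=1;s&=(P[...,2]>.015)&(P[...,2]<.09)
  print(nm,"bx",bx[s].min(),bx[s].max(),"by",by[s].min(),by[s].max(),P[s][:,2].max())
cv2.imwrite("pics/c0.png",cv2.resize(im[160:280,180:345],None,fx=4.8,fy=4.8,interpolation=cv2.INTER_CUBIC))
E
```

```text
14481 ((443.64044189453125, -115.66580200195312), (151.82469177246094, 285.7679748535156), 4.078332424163818) 0.10165652726296719
[[ 0.35775837  0.02145746]
 [ 0.37808228 -0.26358688]
 [ 0.52952254 -0.25278905]
 [ 0.5091986   0.03225528]]
yaw 4.0783353
org [ 0.46159486 -0.11438564] ledge_mid [ 0.53441    -0.10919386]
0.063 [(-70, 67.6), (-60, 60.3), (-50, 59.8), (-40, 60.2), (-30, 60.6), (-20, 61.0), (-10, 60.1), (0, 51.6), (10, 53.0), (20, 53.2), (30, 52.0), (40, 60.8), (50, 60.8), (60, 60.1), (70, 65.4)]
0.068 [(-70, 64.8), (-60, 59.6), (-50, 60.1), (-40, 60.9), (-30, 59.6), (-20, 59.5), (-10, 59.8), (0, 52.9), (10, 52.4), (20, 51.2), (30, 52.1), (40, 61.0), (50, 60.1), (60, 61.2), (70, 65.7)]
0.073 [(-70, 65.5), (-60, 60.7), (-50, 59.9), (-40, 60.3), (-30, 60.0), (-20, 60.9), (-10, 60.5), (0, 51.4), (10, 53.4), (20, 51.3), (30, 52.1), (40, 60.2), (50, 60.5), (60, 58.8), (70, 66.2)]
0.078 [(-70, 65.2), (-60, 60.1), (-50, 60.6), (-40, 60.4), (-30, 60.2), (-20, 61.4), (-10, 60.4), (0, 52.6), (10, 53.3), (20, 52.4), (30, 52.1), (40, 60.2), (50, 60.3), (60, 59.3), (70, 66.0)]
0.083 [(-70, 65.7), (-60, 61.0), (-50, 60.2), (-40, 60.6), (-30, 61.1), (-20, 60.2), (-10, 61.1), (0, 52.8), (10, 52.4), (20, 51.5), (30, 52.2), (40, 59.8), (50, 60.3), (60, 60.5), (70, 65.7)]
0.087 [(-70, 65.8), (-60, 61.1), (-50, 59.7), (-40, 60.4), (-30, 60.1), (-20, 60.2), (-10, 61.0), (0, 52.7), (10, 52.0), (20, 52.4), (30, 53.7), (40, 59.9), (50, 59.9), (60, 60.1), (70, 65.6)]
butter bx 0.1660485307942415 0.2037669470216981 by 0.030829657807495317 0.1508147130273068 0.03745259729574422
ring bx 0.16890406568689872 0.22359070176536738 by -0.065660286035718 -0.011036139357092982 0.034801002869791854
jar bx 0.15721435526790578 0.1959683565718222 by -0.14334059031038235 -0.10572674891268063 0.07123381663489439
```

View pics/c0.png

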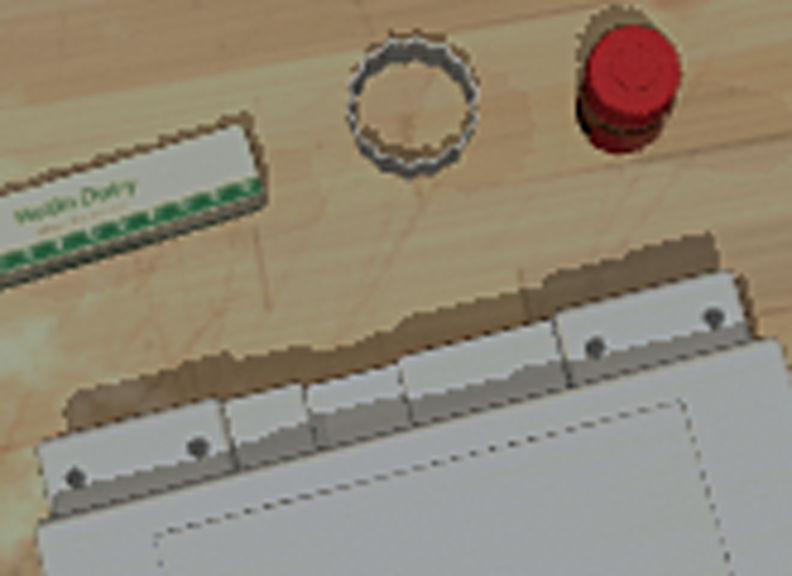

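```bash
cat >> h.py <<'E'
H=np.radians(4.08);BX=np.array([np.cos(H),np.sin(H)]);BY=np.array([-BX[1],BX[0]]);ORG=np.array([.4616,-.1144])
from scipy.spatial.transform import Rotation as Ro
def go(bx,by,tipz):
    o=bot.get_obs();q=o["tool_rot"];R=Ro.from_quat([*q[1:],q[0]]).as_matrix();p=np.array(o["eef_pos"])
    w=np.r_[ORG+BX*bx+BY*by,tipz+.173]-p
    r=p[:2]-ORG
    print("t",o["t"],"box xy",r@BX,r@BY,"tip",p[2]-.173,"heading",np.degrees(np.arctan2(R[1,0],R[0,0])),"tilt",R[:,2].round(4),"F",np.round(o["contact_force"],2),"| shift mm",(R.T@w*1000).round(1))
E
python3 - <<'E'
from h import *
go(.076,-.042,.16)
for c in("top","side"):
    P=cloud(c,np.load(c+"0.npy")).reshape(-1,3)
    a=np.array([.153,-.657]);b=np.array([.54,-.15]);u=(b-a)/np.linalg.norm(b-a);r=P[:,:2]-a
    s=r@u;d=abs(r[:,0]*u[1]-r[:,1]*u[0]);k=(s>.03)&(s<.7)&(d<.12)&(P[:,2]>.11)&(P[:,2]<.9)
    print(c,k.sum(),[(round(x,2),P[k&(abs(s-x)<.05)][:,2].max().round(3)) for x in np.arange(.05,.7,.1) if (k&(abs(s-x)<.05)).any()])
P=cloud("side",np.load("side0.npy"));m=abs(P[...,2]-.102)<.006;m[:,:265]=0;m[:160]=0;m[290:]=0;m[:,402:]=0
r=cv2.minAreaRect((P[m][:,:2]*1000).astype(np.float32));print(r)
E
```

```text
t 0.6 box xy -0.3463564289670761 -0.5197104711862744 tip 0.2317327598742323 heading 13.10858871841303 tilt [ 0.e+00 -1.e-04 -1.e+00] F [-0.21  0.72 -0.07] | shift mm [ 492.1 -405.5   71.7]
top 0 []
side 0 []
((444.2799072265625, -113.50146484375), (151.62277221679688, 288.7602844238281), 4.2877020835876465)
```

```bash
python3 -m pendant '[[0,0,0,0,4.5],[0,0,0,0,4.5],[0,0.022,-0.025,0,0],[0,0.022,-0.025,0,0],[0,0.022,-0.025,0,0],[0,0.022,-0.025,0,0],[0,0.022,-0.025,0,0],[0,0.022,-0.025,0,0],[0,0.022,-0.025,0,0],[0,0.022,-0.025,0,0],[0,0.022,-0.025,0,0],[0,0.022,-0.025,0,0]]' 20 | tail -5; python3 -c "
from h import *
go(.076,-.042,.16)"
```

```text
eef_pos: [0.3553, -0.3909, 0.405]
tool_rot: [0.0, 0.999, 0.036, 0.0]
contact_force: [-0.1, -0.1, -0.7]
gripper_width: -0.003
grasp_force: 0.0
t 1.6 box xy -0.12566772184259944 -0.2682309201262707 tip 0.23202352664288023 heading 4.10107713199211 tilt [ 4.e-04 -6.e-04 -1.e+00] F [-0.1  -0.1  -0.66] | shift mm [ 201.7 -226.2   72. ]
```

```bash
python3 -m pendant '[[0,0.022,-0.025,0.004,0],[0,0.022,-0.025,0.008,0],[0,0.022,-0.025,0.01,0],[0,0.022,-0.025,0.01,0],[0,0.022,-0.025,0.01,0],[0,0.022,-0.025,0.01,0],[0,0.022,-0.025,0.01,0],[0,0.022,-0.025,0.01,0],[0,0.018,-0.018,0,0],[0,0.008,-0.008,0,0],[0,0,0,0,0],[0,0,0,0,0]]' >/dev/null; python3 - <<'E'
from h import *
go(.076,-.042,.075)
im,d=bot.read_camera("side");cv2.imwrite("pics/s1.png",im)
cv2.imwrite("pics/s1c.png",cv2.resize(im[60:300,180:440],None,fx=2.4,fy=2.4))
E
```

```text
t 2.6 box xy 0.07513298256645719 -0.044160984645451644 tip 0.15986129395549126 heading 4.113226892536248 tilt [-2.e-04 -7.e-04 -1.e+00] F [-0.17 -1.05  0.47] | shift mm [ 0.9 -2.2 84.9]
```

View pics/s1c.png

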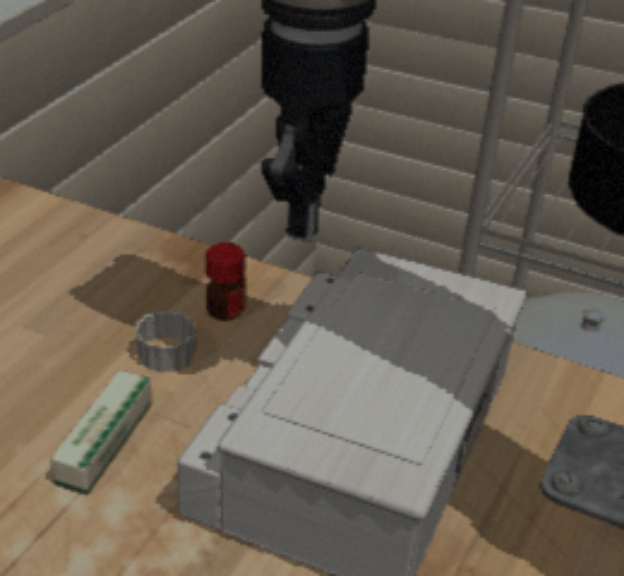

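The shut fingers hang clear above the ledge line (about (302,235) in the crop) and nothing has been disturbed. Next I descend to just above the ledge.

```bash
python3 -m pendant '[[0,0.0005,-0.001,0.03,0],[0,0.0005,-0.001,0.03,0],[0,0,0,0.022,0],[0,0,0,0.008,0],[0,0,0,0.004,0],[0,0,0,0.001,0],[0,0,0,0,0]]' >/dev/null; python3 -c "
from h import *
go(.076,-.042,.060)"
```

```text
t 3.2333 box xy 0.0766103753001547 -0.04235378475787425 tip 0.06578699652022765 heading 4.040372019969839 tilt [ 1.6e-03 -7.0e-04 -1.0e+00] F [0.24 0.   0.25] | shift mm [-0.6 -0.4  5.8]
```

```bash
for i in 1 2; do :; done; python3 -m pendant '[[0,0,0,0.002,0],[0,0,0,0.001,0],[0,0,0,0.001,0],[0,0,0,0,0]]'|grep -E "force|eef"; python3 -m pendant '[[0,0,0,0.001,0],[0,0,0,0,0]]'|grep -E "force|eef";python3 -m pendant '[[0,0,0,0.0005,0],[0,0,0,0,0]]'|grep -E "force|eef"
```

```text
eef_pos: [0.5409, -0.1503, 0.234]
contact_force: [0.1, -0.2, -0.2]
grasp_force: 0.0
eef_pos: [0.541, -0.1503, 0.2335]
contact_force: [-1.5, 0.1, 6.3]
grasp_force: 3.5
eef_pos: [0.541, -0.1503, 0.2335]
contact_force: [-3.7, 0.4, 12.3]
grasp_force: 5.7
```

Contact at tip height 0.0605 as expected, at about 10 N/mm. I'll ease off to a light touch and sweep toward +y.

```bash
python3 -m pendant '[[0,0,0,-0.0009,0],[0,0,0,0,0]]'|grep -E "contact|eef"
for k in a; do
python3 -m pendant '[[0,0,-0.003,0,0],[0,0,-0.003,0,0]]'|grep -E "contact|eef"
python3 -m pendant '[[0,0,-0.003,0,0],[0,0,-0.003,0,0]]'|grep -E "contact|eef"
python3 -m pendant '[[0,0,-0.003,0,0],[0,0,-0.003,0,0]]'|grep -E "contact|eef"
done; python3 -c "
from h import *
go(.076,0,.060)"
```

```text
eef_pos: [0.541, -0.1503, 0.2335]
contact_force: [0.0, 0.8, 5.7]
eef_pos: [0.5407, -0.145, 0.2335]
contact_force: [-0.8, -2.5, 4.5]
eef_pos: [0.5403, -0.1387, 0.2335]
contact_force: [-0.3, -4.4, 4.9]
eef_pos: [0.5398, -0.1326, 0.2335]
contact_force: [-0.3, -3.0, 5.1]
t 4.5667 box xy 0.07673847588232578 -0.023767921327181033 tip 0.06051893942921621 heading 4.085172027055243 tilt [ 1.2e-03 -9.0e-04 -1.0e+00] F [-0.29 -2.97  5.08] | shift mm [ -0.7 -23.8   0.5]
```

Steady light contact at about 5 N. Continuing the sweep.

```bash

python3 -m pendant '[[0,0,-0.003,0,0],[0,0,-0.003,0,0],[0,0,-0.003,0,0],[0,0,-0.003,0,0]]'|grep -E "contact|eef"
python3 -m pendant '[[0,0,-0.003,0,0],[0,0,-0.003,0,0]]'|grep -E "contact|eef"
python3 -m pendant '[[0,0,-0.003,0,0],[0,0,-0.003,0,0]]'|grep -E "contact|eef"
python3 -m pendant '[[0,0,-0.003,0,0]]'|grep -E "contact|eef"
python3 -m pendant '[[0,0,-0.002,0,0]]'|grep -E "contact|eef"
python3 -c "
from h import *
go(.076,0.016,.060)"
```

```text
eef_pos: [0.539, -0.1207, 0.2335]
contact_force: [0.5, -4.0, 5.8]
eef_pos: [0.5385, -0.1147, 0.2335]
contact_force: [0.5, -3.5, 5.5]
eef_pos: [0.5381, -0.1087, 0.2335]
contact_force: [0.3, -3.1, 6.1]
eef_pos: [0.5378, -0.1056, 0.2334]
contact_force: [0.5, -2.2, 3.6]
eef_pos: [0.5373, -0.1028, 0.233]
contact_force: [-0.0, -0.1, -0.5]
t 5.4 box xy 0.07637553729184238 0.006179845528812159 tip 0.06001148642743426 heading 4.127223648912553 tilt [-1.e-04  4.e-04 -1.e+00] F [-0.05 -0.08 -0.53] | shift mm [-0.4 -9.8  0. ]
```

The contact vanished and the tip dropped at box y ≈ +6. I'll feel for the far edge at this height to centre in the notch.

```bash

python3 -m pendant '[[0,0,-0.003,0,0],[0,0,-0.003,0,0]]'|grep -E "contact|eef"
python3 -m pendant '[[0,0,-0.002,0,0],[0,0,-0.002,0,0]]'|grep -E "contact|eef"
python3 -m pendant '[[0,0,-0.002,0,0],[0,0,0,0,0]]'|grep -E "contact|eef"
python3 -m pendant '[[0,0,-0.002,0,0],[0,0,0,0,0]]'|grep -E "contact|eef"
python3 -c "
from h import *
go(.076,0.016,.060)"
```

```text
eef_pos: [0.5365, -0.0966, 0.2326]
contact_force: [-0.1, 0.2, -1.1]
eef_pos: [0.5365, -0.0928, 0.2328]
contact_force: [-0.1, -0.3, 0.5]
eef_pos: [0.5365, -0.0909, 0.233]
contact_force: [0.2, -0.1, 0.1]
eef_pos: [0.5364, -0.0892, 0.2331]
contact_force: [0.1, 0.1, -0.3]
t 6.0667 box xy 0.07640306677234875 0.019784014675456697 tip 0.060113065134432514 heading 4.1182329055658435 tilt [ 0.e+00  1.e-04 -1.e+00] F [ 0.12  0.12 -0.29] | shift mm [-0.4  3.8  0.1]
```

```bash

python3 -m pendant '[[0,0,-0.002,0,0],[0,0,0,0,0]]'|grep -E "contact|eef"
python3 -m pendant '[[0,0,-0.002,0,0],[0,0,0,0,0]]'|grep -E "contact|eef"
python3 -c "
from h import *
go(.076,0.016,.060)"
```

```text
eef_pos: [0.5363, -0.0872, 0.2331]
contact_force: [1.1, 0.0, -0.4]
eef_pos: [0.5361, -0.0852, 0.2331]
contact_force: [-0.3, 0.3, -0.3]
t 6.4 box xy 0.0764187911116585 0.02386231674926606 tip 0.0601292185042375 heading 4.126213000539089 tilt [ 1.e-04  2.e-04 -1.e+00] F [-0.35  0.34 -0.34] | shift mm [-0.4  7.9  0.1]
```

Depth puts the notch at -3 to +35 mm and touch agrees, so its centre is about +16 mm. I'll go there and descend.

```bash

python3 -m pendant '[[0,0,0.004,0,0],[0,0,0.004,0,0],[0,0,0,0,0]]'|grep -E "contact|eef"
python3 -m pendant '[[0,0,0,0.003,0],[0,0,0,0.003,0],[0,0,0,0,0]]'|grep -E "contact|eef"
python3 -m pendant '[[0,0,0,0.002,0],[0,0,0,0.001,0],[0,0,0,0,0]]'|grep -E "contact|eef"
python3 -m pendant '[[0,0,0,0.001,0],[0,0,0,0.001,0],[0,0,0,0,0]]'|grep -E "contact|eef"
python3 -c "
from h import *
go(.076,0.016,.0425)"
```

```text
eef_pos: [0.5367, -0.0948, 0.2331]
contact_force: [0.2, -0.4, 0.5]
eef_pos: [0.5364, -0.0934, 0.2264]
contact_force: [-0.1, -0.4, -0.3]
eef_pos: [0.5367, -0.0934, 0.224]
contact_force: [-0.1, 0.1, -0.3]
eef_pos: [0.5367, -0.0934, 0.2221]
contact_force: [1.0, 0.6, 0.4]
t 7.4 box xy 0.07645012586696855 0.015597706898850363 tip 0.049051571416076106 heading 4.11440781388745 tilt [ 2.e-04  0.e+00 -1.e+00] F [0.99 0.61 0.4 ] | shift mm [-0.5 -0.4  6.6]
```

```bash

python3 -m pendant '[[0,0,0,0.0015,0],[0,0,0,0.0015,0]]'|grep -E "contact|eef"
python3 -m pendant '[[0,0,0,0.0015,0],[0,0,0,0.001,0]]'|grep -E "contact|eef"
python3 -m pendant '[[0,0,0,0.001,0],[0,0,0,0,0]]'|grep -E "contact|eef"
python3 -c "
from h import *
go(.076,0.016,.0425)
im,d=bot.read_camera('top');cv2.imwrite('pics/t2.png',cv2.resize(im[160:384,160:400],None,fx=2.5,fy=2.5))"
```

```text
eef_pos: [0.5368, -0.0934, 0.2192]
contact_force: [-0.2, 0.5, 3.7]
eef_pos: [0.5368, -0.0934, 0.2165]
contact_force: [0.0, 0.6, 2.5]
eef_pos: [0.5368, -0.0934, 0.2156]
contact_force: [1.4, 0.1, 1.4]
t 7.9 box xy 0.07653766175185434 0.015559552693260254 tip 0.042555739534293924 heading 4.114043296644522 tilt [ 3.e-04  0.e+00 -1.e+00] F [1.41 0.08 1.37] | shift mm [-0.5 -0.4  0.1]
```

View pics/t2.png

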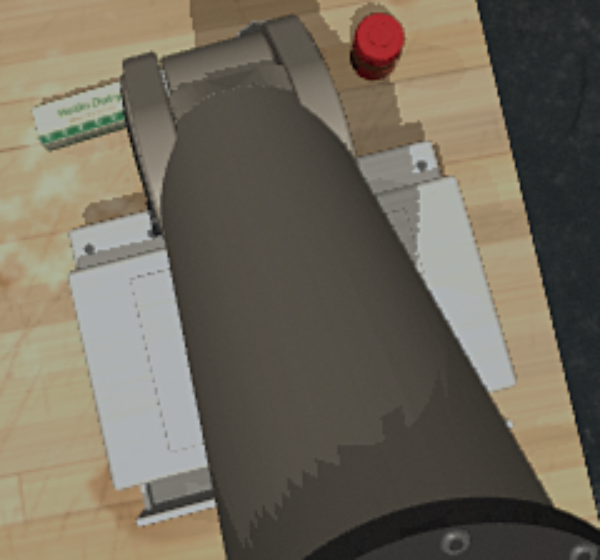

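The tray is coming out at the front (its edge is at about (145,520)). I'll keep pressing until I feel the stop.

```bash

python3 -m pendant '[[0,0,0,0.0007,0],[0,0,0,0,0]]'|grep -E "contact|eef"
python3 -m pendant '[[0,0,0,0.0006,0],[0,0,0,0,0]]'|grep -E "contact|eef"
python3 -m pendant '[[0,0,0,0.0006,0],[0,0,0,0,0]]'|grep -E "contact|eef"
```

```text
eef_pos: [0.5369, -0.0934, 0.2154]
contact_force: [-2.0, 0.5, 6.5]
eef_pos: [0.5369, -0.0934, 0.2153]
contact_force: [-2.3, 1.2, 12.6]
eef_pos: [0.5369, -0.0934, 0.2152]
contact_force: [-4.6, 1.2, 17.3]
```

The stop is solid at 10 mm of travel. Retreating straight up, then sideways.

```bash
python3 -m pendant '[[0,0,0,-0.003,0],[0,0,0,-0.01,0],[0,0,0,-0.02,0],[0,0,0,-0.025,0],[0,0,0,-0.025,0],[0,0,0,-0.025,0],[0,0,0,-0.025,0],[0,0,0,-0.025,0],[0,0,0,-0.025,0],[0,0,0,-0.01,0],[0,0,0,0,0],[0,0,0,0,0]]'|grep -E "contact|eef"
python3 -m pendant '[[0,-0.015,0.018,0,0],[0,-0.022,0.025,0,0],[0,-0.022,0.025,0,0],[0,-0.022,0.025,0,0],[0,-0.022,0.025,0,0],[0,-0.022,0.025,0,0],[0,-0.022,0.025,0,0],[0,-0.022,0.025,0,0],[0,-0.022,0.025,0,0],[0,-0.022,0.025,0,0],[0,-0.022,0.025,0,0],[0,-0.022,0.025,0,0]]'|grep -E "contact|eef"
python3 -m pendant '[[0,-0.022,0.025,0,0],[0,-0.022,0.025,0,0],[0,-0.022,0.025,0,0],[0,-0.022,0.025,0,0],[0,-0.01,0.012,0,0],[0,0,0,0,0],[0,0,0,0,0],[0,0,0,0,0]]'|grep -E "contact|eef"
python3 - <<'E'
from h import *
im,d=bot.read_camera('top');P=cloud("top",d);cv2.imwrite('pics/t3.png',cv2.resize(im[160:384,160:400],None,fx=2.5,fy=2.5))
Q=P[...,:2]-ORG;bx=Q@BX;by=Q@BY;z=P[...,2]
print("bar z",np.median(z[(abs(bx-.078)<.008)&(abs(by-.016)<.01)]))
k=(bx<-.09)&(bx>-.16)&(abs(by)<.12)&(z>.06)&(z<.085)
print("tray front bx",np.percentile(bx[k],[2,98]) if k.any() else None)
E
```

```text
eef_pos: [0.5364, -0.0936, 0.4064]
contact_force: [0.8, -0.3, 0.0]
eef_pos: [0.2996, -0.4048, 0.4047]
contact_force: [0.2, 0.2, 0.9]
eef_pos: [0.2123, -0.5219, 0.4051]
contact_force: [-0.1, 0.3, 0.2]
bar z 0.04224619013756166
tray front bx [-0.12326221 -0.11476975]
```

View pics/t3.png

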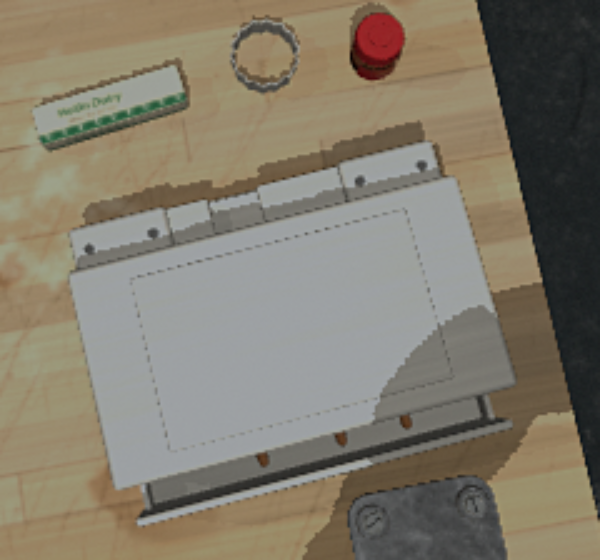

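The tray is out about 30 mm along its whole front (edge from (140,520) to (510,425)) and the bar is at 42 mm, its stop. The butter, ring and jar are where they were.

```bash
python3 -c "
from station import bot
print(bot.hand_in())"
```

```text
the job is handed in; nothing more can be done
None
```

I found the notch by touch (centre about y = +16 mm in the box frame) and pressed the catch to its stop, which drove the tray out about 30 mm; the arm is clear, the butter, ring and jar were not touched, and the job is handed in.

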